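Hook the bead tray out of the talking counter

ROBOT

A 6-joint arm with a two-finger parallel gripper is mounted at the origin on the work surface. World frame = base frame: x ahead of the robot, y to its left, z up, the work surface at z = 0. Lengths are in mm, angles in rad, forces in N, time in s.
With the tool pointing down it reaches from about 400 to 925 mm from the base axis. Payload 12.5 kg.
Tool frame: the origin (TCP) lies midway between the tips of the shut fingers; the grasp point (between the pads) lies 19 mm behind it; z points along the fingers, y is the line along which they close (so a half turn about z gives the same grasp; the last joint's range is limited). The gripper opens to 95 mm and grips with 3 to 60 N. Pads are 20 mm wide; open, the fingers measure 119 mm over their backs; the gripper's body (75 mm by 180 mm) begins 59 mm behind the grasp point.
Start: joints at [1.22, 0.491, 1.559, -0, 1.092, -0.106], TCP at [151.458, 606.389, 214.661] pointing down, gripper open.
Joint ranges: [-3.1, 3.1], [-0.84, 2.19], [0.05, 2.79], [-1.13, 4.28], [0.06, 2.93], [-2.69, 2.69]. Speed limits (rad/s): [2.22, 2.22, 2.79, 3.14, 3.14, 3.14].

INTERFACE

Orientations are given as [roll, pitch, yaw] about the fixed x, y, z axes, in that order (R = Rz(yaw) Ry(pitch) Rx(roll)).
In Python, from cell import state, read_camera, job_done gives the robot as it stands.
- The arm moves only by the tool carry_out, never from a script. Its argument "moves" is a list of rows, each an object with "slide": the shift along the tool's x, y, z as a fraction of full scale, a list of three; "spin": the turn about the tool's z as a fraction of full scale. A call has 1 to 12 rows; each row shifts and turns the commanded pose from where the row before left it, along the tool's axes as they then stand; what a row does not reach is not made up. Full scale, the value 1, is 0.4 m for a shift and 30 degrees for a turn. A row lasts 1/12 s, in which the tool goes at most 41.7 mm and 7.16 degrees, less where a joint would pass 70% of its speed; a pose out of reach is approached as far as the arm can. A call with a number of a shift or a turn outside -1 to 1 is refused whole. A call with a gripper value outside its range is refused whole. "hand" is the closure, from 0 (fully open) to 1 (shut), set as the call begins (left out, the last holds). The fingers move at their own pace and stop on an object; the grip force is fixed at half the most. Time passes only in rows, so rows that do not move let the fingers close. It gives the time, the measured TCP pose, the force, the opening and the grip force at its end, in the units of the state.
- state(): the state, without advancing time (a new reading comes with each control period).
- read_camera(name): name is "side" or "top" or "wrist"; returns a dict with "color" (400x640x3 uint8, red, green, blue), "K" (3x3 intrinsics, pixels), "R" (3x3) and "t" (3): a world point X has camera coordinates R X + t. Camera axes: x right, y down, z forward; pixel columns grow to the right and rows downward; lengths in mm; the calibration is good to about 2 mm. A picture is of the moment at which its call begins. There is no depth.
- job_done(): hands the job in; it is judged then, once.
The state is a dict: "t": time; "joints": joint angles; "qvel": joint speeds; "tau": joint torques, N m; "eef_pos": TCP position; "tcp_rot": TCP orientation; "ft_force": force on the tool from outside, world axes, zero at the start; "moment": the same for the moment, N m; "opening": opening from 0.0 (shut) to 1.0 (fully open); "grip_force": force on a finger pad.
Only numpy, scipy, OpenCV 4.12 (cv2) and the standard library are available. Lean on these libraries where they do the work, as an engineer would, in place of code of your own. Each camera call takes 0.05 s, during which the arm holds its last target. There are 200 camera calls.

TASK

Take the orange-flanged hook out of its wooden holder, reach its toe down through the finger hole of the yellow bead tray and draw the tray out of the blue counter until it comes up against its hidden stop; hold a steady tug of about 10 newtons there for a second, but never load the tray with more than 16 newtons, and touch the tray only with the hook. Then unhook, leave the tray drawn out and gently set the hook back upright and fully seated in its holder, without disturbing the hexagon blocks, the pot or the tub.

Things in the scene. Friction and masses are not known exactly. Their poses are not given: they have to be found in the camera images.
- hook: Loose hook tool, 120 g, upright in the holder. Origin: underside of its foot, on the handle's axis; z up. Steel shank 8 mm in diameter, axis at x = +4 mm, up to 45 mm; at its foot a toe points to -x. The foot fills x -8..+8, y -4..+4 mm. Orange flange 48 (x) x 44 (y) mm from 45 to 51 mm, a white mark on its -x (toe) side; wooden handle above.
- hook_grip (a point): Middle of the hook's wooden handle, 73 mm above the hook's origin. The handle is 26 x 26 mm square, sides along the hook's x and y, and runs from 51 to 95 mm above the origin; grip it from above.
- hook_toe (a point): Tip of the hook's toe: 8 mm to -x of the hook's origin and 3 mm above it. The toe is 8 mm wide and 6 mm high and reaches 8 mm out from the shank's surface. When pulling it lies under the tray's tab; before lifting the hook must go back about 14 mm until its foot is in the middle of the hole again.
- holder: Wooden holder, fixed to the cart. Origin: middle of its underside on the cart top (z = 0), z up. Block 56 (x) x 52 (y) mm, 52 mm high, on a 90 x 80 x 4 mm foot, with an open shaft 30 (x) x 26 (y) mm down its middle, to 4 mm above the cart. Seated, the hook's flange lies flat on the block's top and the hook's origin is 7 mm above the holder's; toe to -x.
- tray: Yellow bead tray, about 350 g (0.7 to 1.4 times); slides only along its -x (axes as the counter's) against about 3 N drag and stays where left. Origin: centre of the finger hole, at the top of its flat tab, 32 mm above the cart. Tab 46 mm wide, 6 mm thick, free space below; hole right through, 28 (x) x 22 (y) mm. Front panel 50 mm behind the origin, 150 mm wide, top 60 mm above the cart.
- tray_edge (a point): Middle of the hole's front edge, 14 mm to -x of the tray's origin, half-way down the 6 mm tab; 12 mm of tab lie in front of it. The hook's shank bears here when pulling; the hook's origin is then at this edge.
- counter: Blue talking bead counter with an orange rocker switch on top, fixed to the cart. 180 (x, depth) x 220 (y, width) x 90 mm high; the rocker stands up to 110 mm. Origin: middle of the lower edge of its front face (tray side, facing -x), on the cart top; the housing lies at x 0..180 mm; z up.
- tray_slot (a point): Middle of the counter's front face at tab height. The tray starts more or less shut, the hole's centre 50 to 130 mm in front of this point. It meets a hidden, unmarked, rubber-faced stop (yields 1 to 3 mm under 10 N) with the hole's centre 140 to 180 mm in front of this point, 50 to 90 mm from where it started.
- hex_red: Bystander: loose red wooden hexagon block, 50 mm across flats, 26 mm high, origin in the middle of its underside.
- hex_wood: Bystander: loose plain wooden hexagon block, 50 mm across flats, 26 mm high, origin in the middle of its underside.
- pot: Bystander: loose blue and white striped ceramic pot with a little plant, 82 mm in diameter at the top, 90 mm high with its plant, origin in the middle of its underside.
- tub: Bystander: loose frosted plastic bead tub with a black ball in it, 94 mm in diameter at the rim, 60 mm high, origin in the middle of its underside.
Things that resemble listed ones, but are neither listed nor needed, are in the scene too. Several things have the shape of the holder; the one meant has the colours described above.

How it is judged:
By the outcome, as a careful person would: the job done as asked, in the order asked, and still so for the second after the job is handed in, with the robot touching nothing.
It also fails if it takes over 64 s, if anything falls off the work surface, if the arm or the gripper's body presses on something with over 40 N, if the wrist force passes 120 N, or if a joint passes its speed limit or range.

## Working session

There is one attempt and no reset: what is moved stays moved. The work goes in short steps, Python scripts to look and compute and a tool call to move; the robot and the scene stay as the last step left them, time stands still between calls to the robot, and variables do not carry over. Pictures are saved under pics/ and viewed, at most 10 in all, crops included, and the job is handed in when it is done.

Besides the shell and the picture viewer there is one more tool, called as name(argument=value, ...), one argument or row to a line, values as JSON. carry_out: Moves the arm, as the interface text tells. Shift numbers are shares of 0.4 m and turn numbers shares of 30 degrees, none past 1 either way. Its arguments: {"type":"object","properties":{"moves":{"type":"array"},"hand":{"type":"number"}},"required":["moves"]}

```bash
mkdir -p pics; ls
python3 - <<'E'
from cell import state, read_camera
import cv2, pickle
s=state(); print(s)
for n in("top","side"):
    c=read_camera(n); pickle.dump(c,open(n+".pkl","wb")); cv2.imwrite(f"pics/{n}0.png",c["color"][:,:,::-1])
    print(n,c["K"].tolist(),c["R"].round(3).tolist(),c["t"].round(1).tolist())
E
```

```text
pics
{'t': 0.0, 'joints': array([ 1.22040996e+00,  4.91561449e-01,  1.55947019e+00, -2.45874206e-05,
        1.09170673e+00, -1.05615567e-01]), 'qvel': array([-7.03226639e-05, -4.84125213e-04,  3.22849127e-04, -7.21478296e-04,
        1.63479128e-03, -1.60518806e-04]), 'tau': array([-3.45957444e-03, -6.12651873e+01, -2.58184254e+01,  6.91347336e-02,
        4.82864049e-02, -1.19324468e-04]), 'eef_pos': array([151.36327399, 606.12974316, 214.05343707]), 'tcp_rot': array([-3.14045102e+00, -9.90957881e-05,  2.89683315e+00]), 'ft_force': array([-0.23625299, -0.12021721,  0.16767859]), 'moment': array([ 0.0406978 ,  0.05109589, -0.01273878]), 'grip_force': 0.0, 'opening': 1.001606078615284}
top [[369.2532393151648, 0.0, 318.5146212412357], [0.0, 369.2532393151648, 198.24488387771305], [0.0, 0.0, 1.0]] [[0.036, -0.999, -0.004], [-0.968, -0.034, -0.247], [0.247, 0.012, -0.969]] [9.1, 584.6, 798.5]
side [[519.6487249796883, 0.0, 313.0835167794861], [0.0, 519.6487249796883, 185.60576188499087], [0.0, 0.0, 1.0]] [[0.877, -0.481, -0.004], [-0.305, -0.549, -0.778], [0.372, 0.683, -0.628]] [-506.9, 239.8, 1187.3]
```

View pics/top0.png

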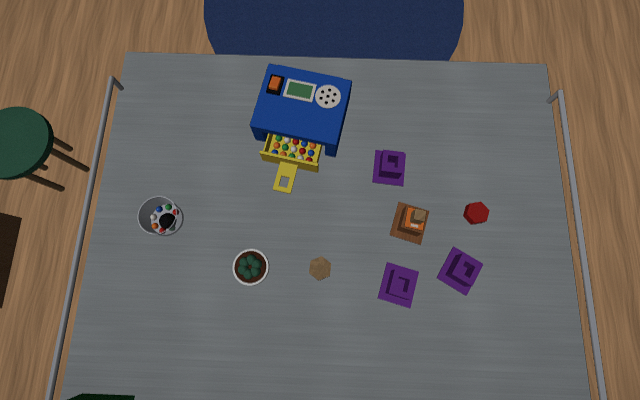

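View pics/side0.png

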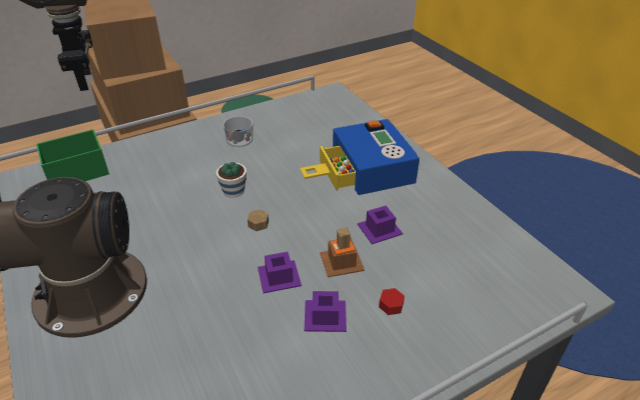

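The top view shows the counter at (300,110), the tray tab's hole at (284,182) and the red hex at (476,213). The plain hex is at (320,268), the pot at (250,267) and the tub at (160,217). There are four holder-shaped things: purple at (390,167), (399,285) and (460,270), and wooden with the orange-flanged hook at (409,222). The wooden one fits the description. I'll confirm it in an enlarged crop.

Run:
```python
import cv2, pickle, numpy as np
t=pickle.load(open("top.pkl","rb"))["color"][:,:,::-1]
a=cv2.resize(t[195:250,385:435],None,fx=8,fy=8,interpolation=cv2.INTER_CUBIC) # 400x440
b=cv2.resize(t[130:200,255:327],None,fx=5.5,fy=5.5,interpolation=cv2.INTER_CUBIC)
H=max(a.shape[0],b.shape[0]);o=np.zeros((H,a.shape[1]+b.shape[1],3),np.uint8);o[:a.shape[0],:a.shape[1]]=a;o[:b.shape[0],a.shape[1]:]=b
cv2.imwrite("pics/crop1.png",o);print(o.shape)
```

```text
(440, 796, 3)
```

View pics/crop1.png

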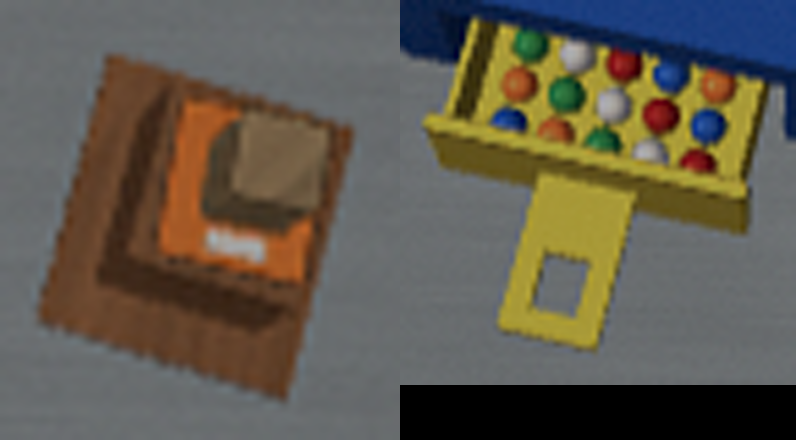

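The crop confirms it: a brown wooden block with the orange flange and a wooden handle, the white mark at (235,245) facing the robot. The tray's hole spans (532–594, 252–318) in the right half of the crop.

```bash
cat > h.py <<'E'
import numpy as np, pickle
def back(c,uv,z):
    uv=np.atleast_2d(np.array(uv,float)); d=np.c_[uv,np.ones(len(uv))]@np.linalg.inv(c["K"]).T@c["R"]
    C=-c["R"].T@c["t"]; return C+d*((z-C[2])/d[:,2])[:,None]
def proj(c,X):
    p=(np.atleast_2d(X)@c["R"].T+c["t"])@c["K"].T; return p[:,:2]/p[:,2:]
E
python3 - <<'E'
from h import *
c=pickle.load(open("top.pkl","rb"));print("C",-c["R"].T@c["t"])
A=lambda p:np.array(p)/8.+[385,195]-.44
B=lambda p:(np.array(p)-[400,0])/5.5+[255,130]-.41
def rep(n,P):
    e=np.diff(np.r_[P,P[:1]],axis=0)[:,:2];print(n,P.mean(0).round(1),np.linalg.norm(e,axis=1).round(1),np.degrees(np.arctan2(e[:,1],e[:,0])).round(1))
rep("foot",back(c,A([(110,53),(354,128),(287,400),(38,322)]),4))
rep("handle",back(c,A([(243,112),(328,124),(318,208),(235,195)]),102))
rep("flange",back(c,A([(185,98),(160,250),(303,283)]),58))
rep("hole",back(c,B([(545,252),(594,262),(580,318),(532,305)]),32))
rep("tab",back(c,B([(540,175),(636,190),(597,350),(498,328)]),32))
rep("panel",back(c,B([(427,115),(748,187)]),60))
rep("counter",back(c,[(251,133),(335,154),(351,79),(268,65)],90))
E
```

```text
C [368.51509734  19.08801128 918.31885151]
foot [ 546.6 -199.1    4. ] [79.7 90.2 79.6 90.4] [-105.8  164.6   74.3  -15.3]
handle [ 546.9 -199.8  102. ] [24.  24.5 23.3 24.2] [-96.3 171.4  82.9  -6.9]
flange [ 540.6 -191.8   58. ] [47.  42.6 64. ] [ 169.7 -101.3   31.4]
hole [635.4 118.   32. ] [23.  27.3 22.8 25.8] [-100.   169.7   76.4   -9.7]
tab [647.1 116.4  32. ] [45.1 78.2 46.3 75.4] [-97.4 169.8  79.1 -11.1]
panel [689.8 107.8  60. ] [149. 149.] [-101.3   78.7]
counter [811.5  80.9  90. ] [210.4 205.8 214.7 190.7] [-103.    -9.9   81.1  171.5]
```

carry_out(
  moves=[
    {"slide": [0,0,0],"spin": 0.238},
    {"slide": [0,0,0],"spin": 0.238},
    {"slide": [0,0,0],"spin": 0.238},
    {"slide": [0,0,0],"spin": 0.238},
    {"slide": [0,0,0],"spin": 0.238},
    {"slide": [0,0,0],"spin": 0.238},
    {"slide": [0,0,0],"spin": 0.238},
    {"slide": [0,0,0],"spin": 0.238},
    {"slide": [0,0,0],"spin": 0.238},
    {"slide": [0,0,0],"spin": 0.238},
    {"slide": [0,0,0],"spin": 0.238},
    {"slide": [0,0,0],"spin": 0.238},
  ],
  hand=0,
)

```text
t: 1.1
eef_pos: [151.4, 606.2, 214.3]
tcp_rot: [-3.141, 0.001, 1.395]
ft_force: [-0.2, 0.7, 0.2]
opening: 0.999
grip_force: 0.0
```

carry_out(
  moves=[
    {"slide": [-0.06,0.085,0],"spin": 0},
    {"slide": [-0.06,0.085,0],"spin": 0},
    {"slide": [-0.06,0.085,0],"spin": 0},
    {"slide": [-0.06,0.085,0],"spin": 0},
    {"slide": [-0.06,0.085,0],"spin": 0},
    {"slide": [-0.06,0.085,0],"spin": 0},
    {"slide": [-0.06,0.085,0],"spin": 0},
    {"slide": [-0.06,0.085,0],"spin": 0},
    {"slide": [-0.06,0.085,0],"spin": 0},
    {"slide": [-0.06,0.085,0],"spin": 0},
    {"slide": [-0.06,0.085,0],"spin": 0},
    {"slide": [-0.06,0.085,0],"spin": 0},
  ],
)

```text
t: 2.1
eef_pos: [506.1, 251.9, 214.5]
tcp_rot: [-3.141, 0.0, 1.401]
ft_force: [0.4, 1.3, -0.3]
opening: 0.998
grip_force: 0.0
```

carry_out(
  moves=[
    {"slide": [-0.09,0.025,0],"spin": 0},
    {"slide": [-0.09,0.025,0],"spin": 0},
    {"slide": [-0.09,0.025,0],"spin": 0},
    {"slide": [-0.09,0.025,0],"spin": 0},
    {"slide": [-0.09,0.025,0],"spin": 0},
    {"slide": [-0.09,0.025,0],"spin": 0},
    {"slide": [-0.09,0.025,0],"spin": 0},
    {"slide": [-0.09,0.025,0],"spin": 0},
    {"slide": [-0.09,0.025,0],"spin": 0},
    {"slide": [-0.09,0.025,0],"spin": 0},
    {"slide": [-0.09,0.025,0],"spin": 0},
    {"slide": [-0.09,0.025,0],"spin": 0},
  ],
)

```text
t: 3.1
eef_pos: [550.2, -194.2, 214.4]
tcp_rot: [-3.141, -0.0, 1.401]
ft_force: [0.1, 0.4, -0.2]
opening: 1.001
grip_force: 0.0
```

Run:
```python
from cell import state, read_camera
import cv2, pickle
s=state(); print(s['t'],s['eef_pos'],s['tcp_rot'])
c=read_camera("wrist"); pickle.dump(c,open("w1.pkl","wb")); cv2.imwrite("pics/w1.png",c["color"][:,:,::-1])
```

```text
3.1 [ 550.23434344 -194.21668664  214.39676343] [-3.14118270e+00 -2.36414711e-04  1.40124036e+00]
```

View pics/w1.png

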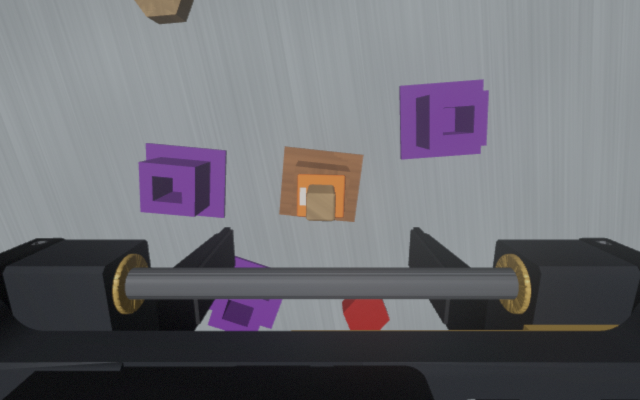

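The wrist view shows the wooden holder at (320,185) and the orange flange spanning (297–345, 175–217), with the white mark on its left at (303,196). The flange edges run along the image axes, so the gripper is aligned with the hook.

Run:
```python
from h import *
c=pickle.load(open("w1.pkl","rb"))
F=back(c,[(297,174.5),(344.5,174.5),(344.5,217),(297,217)],58);print(F.round(1),F.mean(0))
print(back(c,[(285,147),(363,155),(355,222),(279.5,215)],4).round(1), back(c,[(285,147),(363,155),(355,222),(279.5,215)],4).mean(0))
im=c["color"][165:230,270:370,::-1]
import cv2;cv2.imwrite("pics/w1c.png",cv2.resize(im,None,fx=8,fy=8,interpolation=cv2.INTER_CUBIC))
```

```text
[[ 528.2 -174.1   58. ]
 [ 574.5 -182.    58. ]
 [ 567.9 -225.2   58. ]
 [ 520.1 -217.1   58. ]] [ 547.6922011  -199.59166846   58.        ]
[[ 515.3 -148.8    4. ]
 [ 600.9 -172.5    4. ]
 [ 580.5 -249.8    4. ]
 [ 493.3 -226.1    4. ]] [ 547.52020657 -199.2841814     4.        ]
```

View pics/w1c.png

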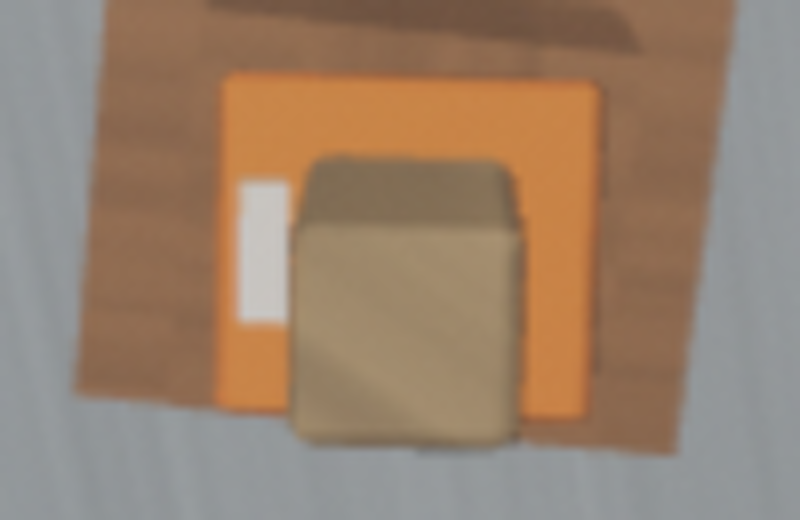

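carry_out(
  moves=[
    {"slide": [-0.0145,-0.004,0],"spin": 0.033},
    {"slide": [0,0,0.08],"spin": 0},
    {"slide": [0,0,0.08],"spin": 0},
    {"slide": [0,0,0.08],"spin": 0},
    {"slide": [0,0,0.07],"spin": 0},
    {"slide": [0,0,0.04],"spin": 0},
    {"slide": [0,0,0.0285],"spin": 0},
    {"slide": [0,0,0],"spin": 0},
  ],
)

```text
t: 3.82
eef_pos: [547.0, -196.7, 61.2]
tcp_rot: [-3.138, -0.001, 1.384]
ft_force: [-0.6, 0.3, -0.0]
opening: 1.001
grip_force: 0.0
```

carry_out(
  moves=[
    {"slide": [0,0,0],"spin": 0},
    {"slide": [0,0,0],"spin": 0},
    {"slide": [0,0,0],"spin": 0},
    {"slide": [0,0,0],"spin": 0},
    {"slide": [0,0,0],"spin": 0},
    {"slide": [0,0,0],"spin": 0},
    {"slide": [0,0,0],"spin": 0},
    {"slide": [0,0,0],"spin": 0},
    {"slide": [0,0,0],"spin": 0},
    {"slide": [0,0,0],"spin": 0},
  ],
  hand=1,
)

```text
t: 4.65
eef_pos: [547.9, -197.8, 63.2]
tcp_rot: [-3.142, -0.0, 1.384]
ft_force: [-0.0, -0.2, -0.4]
opening: 0.359
grip_force: 0.0
```

carry_out(
  moves=[
    {"slide": [0,0,0],"spin": 0},
    {"slide": [0,0,0],"spin": 0},
    {"slide": [0,0,0],"spin": 0},
    {"slide": [0,0,0],"spin": 0},
    {"slide": [0,0,0],"spin": 0},
  ],
  hand=1,
)

```text
t: 5.07
eef_pos: [548.0, -197.8, 63.2]
tcp_rot: [3.142, -0.0, 1.384]
ft_force: [0.5, -0.3, 0.4]
opening: 0.27
grip_force: 30.0
```

carry_out(
  moves=[
    {"slide": [0,0,-0.02],"spin": 0},
    {"slide": [0,0,-0.05],"spin": 0},
    {"slide": [0,0,-0.07],"spin": 0},
    {"slide": [0,0,-0.07],"spin": 0},
    {"slide": [0,0,-0.04],"spin": 0},
    {"slide": [0,0,0],"spin": 0},
  ],
)

```text
t: 5.57
eef_pos: [549.2, -198.3, 167.1]
tcp_rot: [3.136, 0.001, 1.384]
ft_force: [0.6, 0.2, -1.8]
opening: 0.27
grip_force: 30.0
```

carry_out(
  moves=[
    {"slide": [0.04,0.003,0],"spin": 0},
    {"slide": [0.08,0.006,0],"spin": 0},
    {"slide": [0.08,0.006,0],"spin": 0},
    {"slide": [0.08,0.006,0],"spin": 0},
    {"slide": [0.08,0.006,0],"spin": 0},
    {"slide": [0.08,0.006,0],"spin": 0},
    {"slide": [0.08,0.006,0],"spin": 0},
    {"slide": [0.08,0.006,0],"spin": 0},
    {"slide": [0.08,0.006,0],"spin": 0},
    {"slide": [0.08,0.006,0],"spin": 0},
    {"slide": [0.0675,0.008,0],"spin": 0},
    {"slide": [0,0,0],"spin": 0},
  ],
)

```text
t: 6.57
eef_pos: [635.2, 127.0, 162.0]
tcp_rot: [-3.141, -0.001, 1.387]
ft_force: [0.2, -0.1, -0.9]
opening: 0.274
grip_force: 30.0
```

Run:
```python
from cell import state, read_camera
import cv2, pickle
s=state(); print(s['t'],s['eef_pos'],s['tcp_rot'],s['ft_force'],s['opening'])
c=read_camera("wrist"); pickle.dump(c,open("w2.pkl","wb")); cv2.imwrite("pics/w2.png",c["color"][:,:,::-1])
print(read_camera("wrist")["t"])
```

```text
6.5667 [635.2129008  126.98638559 162.0006264 ] [-3.14066467e+00 -6.57740153e-04  1.38747158e+00] [ 0.18357257 -0.08814588 -0.92475916] 0.2736598697761742
[-600.07435166  217.89128352  396.79329204]
```

View pics/w2.png

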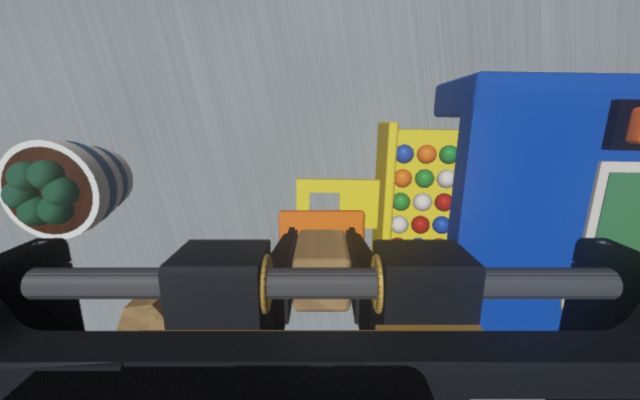

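The wrist view shows the tab's far edge at (296–380, 179) and the upper part of the hole at (308–340, 192). The held flange's far edge is at (279–364, 211). I'll enlarge it to compare the hook with the hole.

Run:
```python
from h import *
import cv2
c=pickle.load(open("w2.pkl","rb"))
im=c["color"][170:245,270:390,::-1]
cv2.imwrite("pics/w2c.png",cv2.resize(im,None,fx=6.5,fy=6.5,interpolation=cv2.INTER_CUBIC))
```

```text
(no output)
```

View pics/w2c.png

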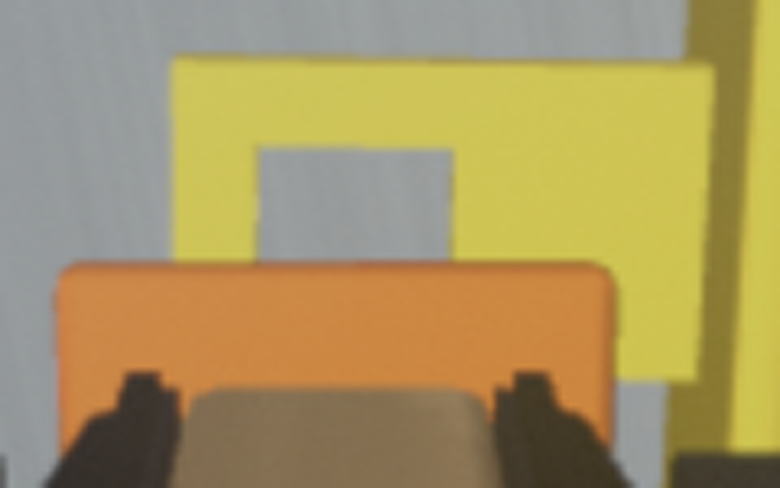

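Run:
```python
from h import *
c=pickle.load(open("w2.pkl","rb"))
A=lambda p:np.array(p)/6.5+[270,170]-.42
print("C",-c["R"].T@c["t"])
an=lambda P:np.degrees(np.arctan2(*(P[1]-P[0])[1::-1])).round(2)
T=back(c,A([(172,57),(713,65)]),32);print("tab",T.round(1),an(T))
R=back(c,A([(697,380),(713,65)]),32);print("tabright",R.round(1),an(R))
H=back(c,A([(259,147),(453,150)]),32);print("hole",H.round(1),an(H))
L=back(c,A([(172,62),(174,258)]),32);print("tabfront",an(L[::-1]))
F=back(c,A([(60,266),(612,266)]),156.8);print("fl",F.round(1),an(F),np.linalg.norm(F[1]-F[0]))
def ctr(P,off,a):
    a=np.radians(a);return P.mean(0)[:2]-off*np.array([-np.sin(a),np.cos(a)])
print("hole c",ctr(H,11,an(T)), "from tab edge", ctr(T,23,an(T)), "hook",ctr(F,22,an(F)))
```

```text
C [646.7488135  194.11175795 332.3444089 ]
tab [[614.6 147.9  32. ]
 [689.  133.   32. ]] -11.34
tabright [[680.2  87.4  32. ]
 [689.  133.   32. ]] 79.02
hole [[624.1 133.   32. ]
 [651.1 127.6  32. ]] -11.39
tabfront 79.05
fl [[615.1 151.4 156.8]
 [660.7 143.  156.8]] -10.48 46.345353631492465
hole c [635.41941846 119.53862104] from tab edge [647.26801667 117.91154971] hook [633.92144557 125.58197364]
```

carry_out(
  moves=[
    {"slide": [-0.0142,0.0055,0],"spin": 0.023},
    {"slide": [0,0,0.05],"spin": 0},
    {"slide": [0,0,0.05],"spin": 0},
    {"slide": [0,0,0.04],"spin": 0},
    {"slide": [0,0,0],"spin": 0},
    {"slide": [0,0,0],"spin": 0},
  ],
)

```text
t: 7.17
eef_pos: [635.8, 115.3, 106.9]
tcp_rot: [-3.14, 0.0, 1.37]
ft_force: [-0.1, -0.3, 0.3]
opening: 0.27
grip_force: 30.0
```

Run:
```python
from cell import state, read_camera
from h import *
import cv2
s=state(); print(s['t'],s['eef_pos'],s['tcp_rot'],s['ft_force'],s['opening'])
c=read_camera("side")
u,v=proj(c,[635,119,35])[0].astype(int);print(u,v)
im=c["color"][v-60:v+50,u-75:u+75,::-1]
cv2.imwrite("pics/s1.png",cv2.resize(im,None,fx=5,fy=5,interpolation=cv2.INTER_CUBIC))
```

```text
7.1667 [635.7694906  115.2792357  106.87781983] [-3.14008348e+00  4.17727805e-04  1.37020929e+00] [-0.1433111  -0.28579203  0.26441097] 0.27032824372473935
310 169
```

View pics/s1.png

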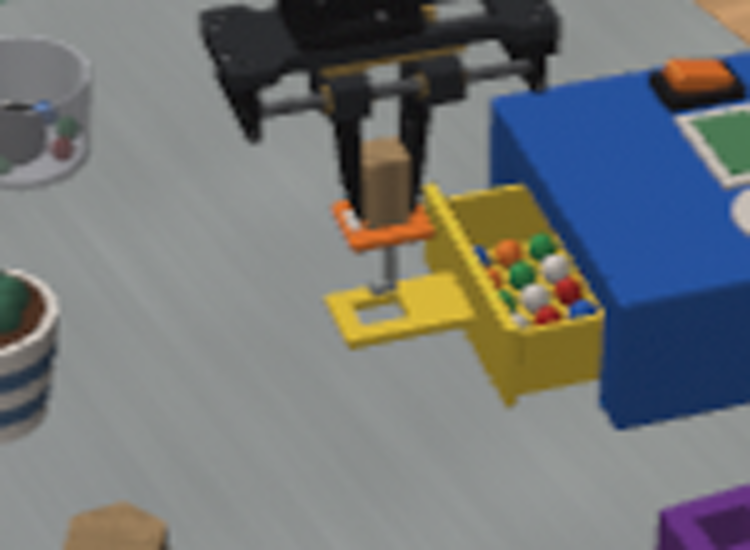

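The side view shows the foot at (380,288) hanging above the tab, a little beyond the hole centre at about (382,310). That fits the measured TCP y of 115, which needs correcting.

carry_out(
  moves=[
    {"slide": [0,0,0],"spin": 0},
    {"slide": [0,0,0],"spin": 0},
    {"slide": [0,0,0],"spin": 0},
    {"slide": [0,0,0],"spin": 0},
  ],
)

```text
t: 7.55
eef_pos: [636.2, 116.7, 107.9]
tcp_rot: [3.141, -0.0, 1.372]
ft_force: [-0.1, 0.5, 0.3]
opening: 0.273
grip_force: 30.0
```

carry_out(
  moves=[
    {"slide": [0.0105,-0.002,0],"spin": 0},
    {"slide": [0,0,0],"spin": 0},
    {"slide": [0,0,0.02],"spin": 0},
    {"slide": [0,0,0.02],"spin": 0},
    {"slide": [0,0,0.02],"spin": 0},
    {"slide": [0,0,0.02],"spin": 0},
    {"slide": [0,0,0.02],"spin": 0},
    {"slide": [0,0,0],"spin": 0},
    {"slide": [0,0,0],"spin": 0},
    {"slide": [0,0,0],"spin": 0},
  ],
)

```text
t: 8.38
eef_pos: [636.3, 120.9, 67.3]
tcp_rot: [3.141, -0.0, 1.372]
ft_force: [0.9, 0.7, -1.7]
opening: 0.269
grip_force: 30.0
```

Run:
```python
from cell import state, read_camera
from h import *
import cv2
s=state(); print(s['t'],s['eef_pos'],s['tcp_rot'],s['ft_force'],s['opening'])
c=read_camera("side")
u,v=310,169
im=c["color"][v-45:v+25,u-45:u+45,::-1]
cv2.imwrite("pics/s2.png",cv2.resize(im,None,fx=8,fy=8,interpolation=cv2.INTER_CUBIC))
```

```text
8.3833 [636.2774462  120.93540694  67.32353607] [ 3.14136744e+00 -1.75290894e-04  1.37200278e+00] [ 0.88698629  0.71435497 -1.66314337] 0.2690204737912389
```

View pics/s2.png

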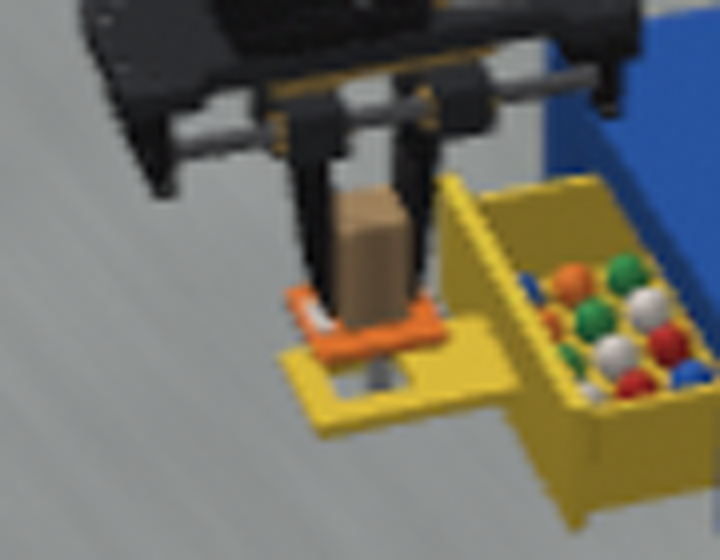

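The side view shows the shank through the hole at (378,375), with the flange just above the tab and the handle squarely gripped. I'll start drawing now, slowly through first contact.

carry_out(
  moves=[
    {"slide": [0,-0.01,0],"spin": 0},
    {"slide": [0,-0.01,0],"spin": 0},
    {"slide": [0,-0.005,0],"spin": 0},
    {"slide": [0,-0.004,0],"spin": 0},
    {"slide": [0,-0.004,0],"spin": 0},
    {"slide": [0,-0.004,0],"spin": 0},
    {"slide": [0,-0.004,0],"spin": 0},
    {"slide": [0,-0.004,0],"spin": 0},
    {"slide": [0,-0.005,0],"spin": 0},
    {"slide": [0,0,0],"spin": 0},
  ],
)

```text
t: 9.27
eef_pos: [616.4, 125.0, 67.4]
tcp_rot: [3.141, -0.0, 1.372]
ft_force: [1.9, -0.5, 0.2]
opening: 0.274
grip_force: 30.0
```

Run:
```python
from cell import state
from h import *
s=state(); print(s['t'],s['eef_pos'],s['ft_force'],s['moment'],s['opening'])
c=pickle.load(open("top.pkl","rb"))
P=back(c,[(251,133),(335,154)],90)[:,:2]
a=np.radians(-11.2);n=np.array([np.cos(a),np.sin(a)])
print(P@n-np.array([635.5,119.5])@n, np.array([636.3,120.9])@n, s['eef_pos'][:2]@n)
```

```text
9.2667 [616.3572883  125.00417699  67.39004817] [ 1.93477938 -0.50907608  0.19850376] [-0.15838631 -0.29236307  0.00038553] 0.2736391247126912
[84.32127304 77.86075377] 600.698832286196 580.3387542816396
```

carry_out(
  moves=[
    {"slide": [0,-0.006,0],"spin": 0},
    {"slide": [0,-0.009,0],"spin": 0},
    {"slide": [0,-0.01,0],"spin": 0},
    {"slide": [0,-0.01,0],"spin": 0},
    {"slide": [0,-0.01,0],"spin": 0},
    {"slide": [0,-0.01,0],"spin": 0},
    {"slide": [0,-0.01,0],"spin": 0},
    {"slide": [0,-0.01,0],"spin": 0},
    {"slide": [0,-0.01,0],"spin": 0},
    {"slide": [0,-0.01,0],"spin": 0},
    {"slide": [0,-0.005,0],"spin": 0},
    {"slide": [0,0,0],"spin": 0},
  ],
)

```text
t: 10.27
eef_pos: [576.5, 132.9, 67.1]
tcp_rot: [-3.141, 0.0, 1.372]
ft_force: [0.9, 1.2, -0.1]
opening: 0.27
grip_force: 30.0
```

```bash
cat > m.py <<'E'
from cell import state, read_camera
from h import *
import cv2
s=state(); a=np.radians(-11.2);n=np.array([np.cos(a),np.sin(a)])
print("t",s['t'],"stroke",600.7-s['eef_pos'][:2]@n,"F",s['ft_force'][:2]@n,s['ft_force'].round(2),"M",s['moment'].round(3),s['opening'],s['tcp_rot'].round(4))
E
python3 m.py
python3 - <<'E'
from cell import read_camera
from h import *
import cv2
c=read_camera("side")
u,v=proj(c,[580,130,50])[0].astype(int)
im=c["color"][v-40:v+30,u-40:u+60,::-1]
cv2.imwrite("pics/s3.png",cv2.resize(im,None,fx=7,fy=7,interpolation=cv2.INTER_CUBIC))
E
```

```text
t 10.2667 stroke 60.98633348455655 F 0.686023999351758 [ 0.94  1.22 -0.08] M [-0.101 -0.019  0.016] 0.27011874987500284 [-3.1405e+00  2.0000e-04  1.3722e+00]
```

View pics/s3.png

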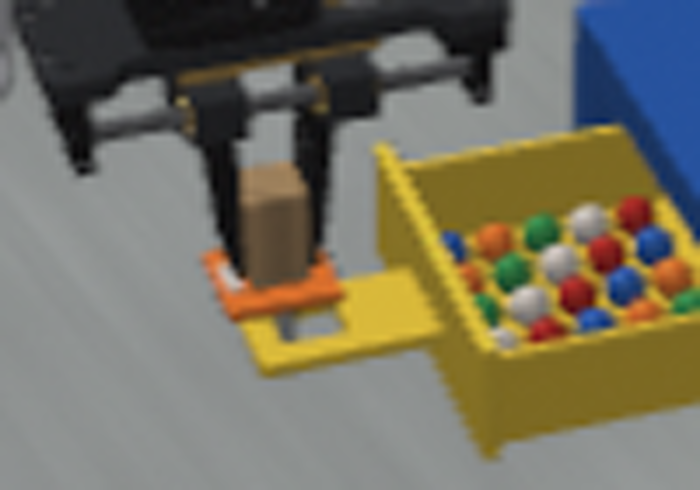

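The side view shows the tray drawn along, with the shank bearing on the hole's front edge at (285,328) and the handle still upright. From here I creep in small steps and watch the force.

carry_out(
  moves=[
    {"slide": [0,-0.002,0],"spin": 0},
    {"slide": [0,-0.002,0],"spin": 0},
    {"slide": [0,-0.002,0],"spin": 0},
  ],
)

```text
t: 10.57
eef_pos: [575.0, 133.2, 67.1]
tcp_rot: [3.141, -0.0, 1.372]
ft_force: [2.0, -1.3, -2.6]
opening: 0.272
grip_force: 30.0
```

```bash
python3 m.py
```

```text
t 10.5667 stroke 62.50267092813442 F 2.260634519002439 [ 2.04 -1.32 -2.61] M [-0.321 -0.524  0.029] 0.2718621970699166 [ 3.1415e+00 -1.0000e-04  1.3720e+00]
```

carry_out(
  moves=[
    {"slide": [0,-0.0014,0],"spin": 0},
    {"slide": [0,-0.0014,0],"spin": 0},
    {"slide": [0,-0.0014,0],"spin": 0},
  ],
)

```text
t: 10.82
eef_pos: [573.2, 133.6, 67.1]
tcp_rot: [-3.141, -0.0, 1.372]
ft_force: [1.5, -1.1, -2.3]
opening: 0.272
grip_force: 30.0
```

carry_out(
  moves=[
    {"slide": [0,-0.0014,0],"spin": 0},
    {"slide": [0,-0.0014,0],"spin": 0},
    {"slide": [0,-0.0014,0],"spin": 0},
  ],
)

```text
t: 11.07
eef_pos: [571.6, 133.9, 67.2]
tcp_rot: [3.142, -0.0, 1.372]
ft_force: [2.4, -0.6, -2.4]
opening: 0.271
grip_force: 30.0
```

carry_out(
  moves=[
    {"slide": [0,-0.0014,0],"spin": 0},
    {"slide": [0,-0.0014,0],"spin": 0},
    {"slide": [0,-0.0014,0],"spin": 0},
  ],
)

```text
t: 11.32
eef_pos: [569.9, 134.3, 67.2]
tcp_rot: [3.142, -0.0, 1.372]
ft_force: [3.2, -0.7, -2.2]
opening: 0.272
grip_force: 30.0
```

carry_out(
  moves=[
    {"slide": [0,-0.0014,0],"spin": 0},
    {"slide": [0,-0.0014,0],"spin": 0},
    {"slide": [0,-0.0014,0],"spin": 0},
  ],
)

```text
t: 11.57
eef_pos: [568.3, 134.6, 67.2]
tcp_rot: [3.142, -0.0, 1.372]
ft_force: [3.0, -1.1, -2.9]
opening: 0.269
grip_force: 30.0
```

carry_out(
  moves=[
    {"slide": [0,-0.0014,0],"spin": 0},
    {"slide": [0,-0.0014,0],"spin": 0},
    {"slide": [0,-0.0014,0],"spin": 0},
  ],
)

```text
t: 11.82
eef_pos: [566.6, 134.9, 67.2]
tcp_rot: [3.142, -0.0, 1.372]
ft_force: [2.9, -1.4, -3.0]
opening: 0.272
grip_force: 30.0
```

carry_out(
  moves=[
    {"slide": [0,-0.0014,0],"spin": 0},
    {"slide": [0,-0.0014,0],"spin": 0},
    {"slide": [0,-0.0014,0],"spin": 0},
  ],
)

```text
t: 12.07
eef_pos: [566.2, 135.1, 67.4]
tcp_rot: [3.139, -0.001, 1.372]
ft_force: [8.5, -3.2, -6.0]
opening: 0.272
grip_force: 30.0
```

carry_out(
  moves=[
    {"slide": [0,0,0],"spin": 0},
  ],
)

```text
t: 12.15
eef_pos: [566.3, 135.1, 67.4]
tcp_rot: [3.139, -0.001, 1.372]
ft_force: [7.3, -2.9, -6.1]
opening: 0.273
grip_force: 30.0
```

```bash
python3 m.py
```

```text
t 12.15 stroke 71.46249643955196 F 7.759776838645079 [ 7.33 -2.93 -6.06] M [-0.681 -1.644  0.007] 0.27336694483455054 [ 3.1387e+00 -6.0000e-04  1.3722e+00]
```

carry_out(
  moves=[
    {"slide": [0,-0.001,0],"spin": 0},
    {"slide": [0,-0.0008,0],"spin": 0},
    {"slide": [0,0,0],"spin": 0},
  ],
)

```text
t: 12.4
eef_pos: [566.1, 135.1, 67.5]
tcp_rot: [3.137, -0.001, 1.372]
ft_force: [10.3, -2.9, -7.4]
opening: 0.271
grip_force: 30.0
```

```bash
python3 m.py
```

```text
t 12.4 stroke 71.61345419527197 F 10.655136773941233 [10.29 -2.86 -7.36] M [-0.88  -2.05   0.032] 0.2714849913619605 [ 3.1375e+00 -8.0000e-04  1.3722e+00]
```

Horizontal pull is about 10 N. I'll hold it there for a bit over a second.

carry_out(
  moves=[
    {"slide": [0,0,0],"spin": 0},
    {"slide": [0,0,0],"spin": 0},
    {"slide": [0,0,0],"spin": 0},
    {"slide": [0,0,0],"spin": 0},
    {"slide": [0,0,0],"spin": 0},
    {"slide": [0,0,0],"spin": 0},
    {"slide": [0,0,0],"spin": 0},
  ],
)

```text
t: 12.98
eef_pos: [566.1, 135.1, 67.5]
tcp_rot: [3.138, -0.001, 1.372]
ft_force: [9.7, -2.3, -6.3]
opening: 0.271
grip_force: 30.0
```

```bash
python3 m.py
```

```text
t 12.9833 stroke 71.64714259923369 F 9.93642020122591 [ 9.66 -2.35 -6.3 ] M [-0.843 -2.091 -0.016] 0.2714438813920658 [ 3.1377e+00 -8.0000e-04  1.3722e+00]
```

carry_out(
  moves=[
    {"slide": [0,0,0],"spin": 0},
    {"slide": [0,0,0],"spin": 0},
    {"slide": [0,0,0],"spin": 0},
    {"slide": [0,0,0],"spin": 0},
    {"slide": [0,0,0],"spin": 0},
    {"slide": [0,0,0],"spin": 0},
    {"slide": [0,0,0],"spin": 0},
    {"slide": [0,0,0],"spin": 0},
    {"slide": [0,0,0],"spin": 0},
  ],
)

```text
t: 13.73
eef_pos: [566.1, 135.1, 67.5]
tcp_rot: [3.138, -0.001, 1.372]
ft_force: [8.8, -3.2, -6.9]
opening: 0.27
grip_force: 30.0
```

```bash
python3 m.py
```

```text
t 13.7333 stroke 71.6460497866907 F 9.208302549093581 [ 8.76 -3.16 -6.92] M [-0.872 -2.14   0.029] 0.27018059334728123 [ 3.1376e+00 -8.0000e-04  1.3721e+00]
```

carry_out(
  moves=[
    {"slide": [0,0.003,0],"spin": 0},
    {"slide": [0,0.003,0],"spin": 0},
    {"slide": [0,0.006,0],"spin": 0},
    {"slide": [0,0.008,0],"spin": 0},
    {"slide": [0,0.01,0],"spin": 0},
    {"slide": [0,0.008,0],"spin": 0},
    {"slide": [0,0,0],"spin": 0},
    {"slide": [0,0,0],"spin": 0},
    {"slide": [0,0,0],"spin": 0},
  ],
)

```text
t: 14.48
eef_pos: [579.0, 132.4, 67.1]
tcp_rot: [-3.141, 0.0, 1.372]
ft_force: [0.0, -0.3, -0.8]
opening: 0.272
grip_force: 30.0
```

```bash
python3 m.py
python3 - <<'E'
from cell import read_camera
import pickle
pickle.dump([read_camera("side"),read_camera("wrist"),read_camera("top")],open("after.pkl","wb"))
E
```

```text
t 14.4833 stroke 58.41874404624775 F 0.06454445571173283 [ 0.   -0.31 -0.83] M [-0.084  0.074 -0.008] 0.27165784191131154 [-3.1411  0.      1.372 ]
```

Run:
```python
import pickle,cv2,numpy as np
for c in (pickle.load(open("w2.pkl","rb")),pickle.load(open("after.pkl","rb"))[1]):
    im=c["color"].astype(int)[195:260,260:385]
    r,g,b=im[...,0],im[...,1],im[...,2]
    m=((r>150)&(g<170)&(g>80)&(b<100)&(r-g>50)).astype(np.uint8)
    n,l,st,ce=cv2.connectedComponentsWithStats(m);k=1+st[1:,4].argmax()
    ys,xs=np.where(l==k);print(st[k]+[260,195,0,0,0])
    print([(x+260,ys[xs==x].min()+195) for x in range(25,104,13) if (xs==x).any()],[(y+195,xs[ys==y].min()+260,xs[ys==y].max()+260) for y in (20,24,28,32)if (ys==y).any()])
```

```text
[ 279  211   85   28 1668]
[(285, np.int64(211)), (298, np.int64(211)), (311, np.int64(211)), (324, np.int64(211)), (337, np.int64(211)), (350, np.int64(211)), (363, np.int64(212))] [(215, np.int64(279), np.int64(363)), (219, np.int64(279), np.int64(363)), (223, np.int64(279), np.int64(363)), (227, np.int64(279), np.int64(363))]
[ 279  211   85   27 1628]
[(285, np.int64(211)), (298, np.int64(211)), (311, np.int64(211)), (324, np.int64(211)), (337, np.int64(211)), (350, np.int64(211)), (363, np.int64(212))] [(215, np.int64(279), np.int64(363)), (219, np.int64(279), np.int64(363)), (223, np.int64(279), np.int64(363)), (227, np.int64(279), np.int64(363))]
```

The flange sits exactly where it did in the grip before the pull, so nothing slipped. Next I centre the foot in the hole and lift it out.

carry_out(
  moves=[
    {"slide": [0,0.004,0],"spin": 0},
    {"slide": [0,0,0],"spin": 0},
    {"slide": [0,0,0],"spin": 0},
    {"slide": [0,0,-0.015],"spin": 0},
    {"slide": [0,0,-0.015],"spin": 0},
  ],
)

```text
t: 15.05
eef_pos: [580.7, 132.1, 79.5]
tcp_rot: [-3.141, 0.0, 1.372]
ft_force: [-0.3, 0.3, -0.8]
opening: 0.278
grip_force: 30.0
```

```bash
python3 m.py
```

```text
t 15.05 stroke 56.75382412918884 F -0.33071538960415775 [-0.28  0.28 -0.83] M [-0.136  0.129 -0.019] 0.27772688135005824 [-3.1410e+00  1.0000e-04  1.3721e+00]
```

carry_out(
  moves=[
    {"slide": [0,0,-0.02],"spin": 0},
    {"slide": [0,0,-0.04],"spin": 0},
    {"slide": [0,0,-0.06],"spin": 0},
    {"slide": [0,0,-0.06],"spin": 0},
    {"slide": [0,0,-0.04],"spin": 0},
    {"slide": [0,0,0],"spin": 0},
    {"slide": [0,0,0],"spin": 0},
  ],
)

```text
t: 15.63
eef_pos: [581.0, 132.1, 168.2]
tcp_rot: [3.14, -0.001, 1.372]
ft_force: [-0.2, -0.7, -1.6]
opening: 0.273
grip_force: 30.0
```

carry_out(
  moves=[
    {"slide": [-0.03,0.003,0],"spin": 0},
    {"slide": [-0.075,0.008,0],"spin": 0},
    {"slide": [-0.08,0.008,0],"spin": 0},
    {"slide": [-0.08,0.008,0],"spin": 0},
    {"slide": [-0.08,0.008,0],"spin": 0},
    {"slide": [-0.08,0.008,0],"spin": 0},
    {"slide": [-0.08,0.008,0],"spin": 0},
    {"slide": [-0.08,0.008,0],"spin": 0},
    {"slide": [-0.08,0.008,0],"spin": 0},
    {"slide": [-0.08,0.008,0],"spin": 0},
    {"slide": [-0.05,0.004,0],"spin": 0},
    {"slide": [-0.0295,0.004,0],"spin": -0.023},
  ],
)

```text
t: 16.63
eef_pos: [546.8, -200.7, 165.7]
tcp_rot: [-3.139, -0.0, 1.382]
ft_force: [0.2, -0.6, -2.0]
opening: 0.274
grip_force: 30.0
```

carry_out(
  moves=[
    {"slide": [0,0,0],"spin": 0},
    {"slide": [0,0,0],"spin": 0},
    {"slide": [0,0,0],"spin": 0},
    {"slide": [0,0,0],"spin": 0},
    {"slide": [0,0,0],"spin": 0},
    {"slide": [0,0,0],"spin": 0},
  ],
)

```text
t: 17.13
eef_pos: [548.4, -197.1, 167.2]
tcp_rot: [3.142, -0.0, 1.385]
ft_force: [-0.5, -0.6, -1.5]
opening: 0.273
grip_force: 30.0
```

Run:
```python
from cell import state
s=state();p=s['eef_pos'];y=s['tcp_rot'][2];import numpy as np
d=np.array([548.0,-197.8])-p[:2];print(p,y,"tool dx,dy slide",(d@[np.cos(y),np.sin(y)])/400,(d@[np.sin(y),-np.cos(y)])/400,"dz",(p[2]-63.2)/400,s['ft_force'])
```

```text
[ 548.35816449 -197.09561235  167.21706241] 1.3851625504706013 tool dx,dy slide -0.0018959802981171623 -0.0005550064622820597 dz 0.2600426560220323 [-0.53588221 -0.56431558 -1.46999522]
```

carry_out(
  moves=[
    {"slide": [-0.002,-0.0005,0],"spin": 0.003},
    {"slide": [0,0,0.05],"spin": 0},
    {"slide": [0,0,0.06],"spin": 0},
    {"slide": [0,0,0.05],"spin": 0},
    {"slide": [0,0,0.04],"spin": 0},
    {"slide": [0,0,0.03],"spin": 0},
    {"slide": [0,0,0.015],"spin": 0},
    {"slide": [0,0,0],"spin": 0},
    {"slide": [0,0,0],"spin": 0},
    {"slide": [0,0,0],"spin": 0},
    {"slide": [0,0,0],"spin": 0},
  ],
)

```text
t: 18.05
eef_pos: [548.3, -198.7, 70.1]
tcp_rot: [3.14, 0.0, 1.383]
ft_force: [-0.9, 0.5, -0.5]
opening: 0.269
grip_force: 30.0
```

carry_out(
  moves=[
    {"slide": [0,0,0.003],"spin": 0},
    {"slide": [0,0,0.003],"spin": 0},
    {"slide": [0,0,0.003],"spin": 0},
    {"slide": [0,0,0.002],"spin": 0},
    {"slide": [0,0,0.001],"spin": 0},
    {"slide": [0,0,0.001],"spin": 0},
    {"slide": [0,0,0.001],"spin": 0},
    {"slide": [0,0,0],"spin": 0},
    {"slide": [0,0,0],"spin": 0},
    {"slide": [0,0,0],"spin": 0},
  ],
)

```text
t: 18.88
eef_pos: [547.9, -198.5, 63.6]
tcp_rot: [3.142, -0.0, 1.383]
ft_force: [0.4, -0.2, -0.6]
opening: 0.271
grip_force: 30.0
```

carry_out(
  moves=[
    {"slide": [0,0,0.0005],"spin": 0},
    {"slide": [0,0,0.0005],"spin": 0},
    {"slide": [0,0,0.0005],"spin": 0},
    {"slide": [0,0,0],"spin": 0},
    {"slide": [0,0,0],"spin": 0},
  ],
)

```text
t: 19.3
eef_pos: [547.9, -198.5, 63.2]
tcp_rot: [3.141, -0.0, 1.383]
ft_force: [0.2, 0.1, 1.4]
opening: 0.269
grip_force: 30.0
```

carry_out(
  moves=[
    {"slide": [0,0,0],"spin": 0},
    {"slide": [0,0,0],"spin": 0},
    {"slide": [0,0,0],"spin": 0},
    {"slide": [0,0,0],"spin": 0},
    {"slide": [0,0,0],"spin": 0},
    {"slide": [0,0,0],"spin": 0},
    {"slide": [0,0,0],"spin": 0},
    {"slide": [0,0,0],"spin": 0},
    {"slide": [0,0,0],"spin": 0},
    {"slide": [0,0,0],"spin": 0},
  ],
  hand=0.2,
)

```text
t: 20.13
eef_pos: [547.9, -198.5, 63.0]
tcp_rot: [3.142, -0.0, 1.383]
ft_force: [0.5, -0.7, 0.1]
opening: 0.796
grip_force: 0.0
```

carry_out(
  moves=[
    {"slide": [0,0,-0.02],"spin": 0},
    {"slide": [0,0,-0.05],"spin": 0},
    {"slide": [0,0,-0.08],"spin": 0},
    {"slide": [0,0,-0.09],"spin": 0},
    {"slide": [0,0,-0.09],"spin": 0},
    {"slide": [0,0,-0.05],"spin": 0},
    {"slide": [0,0,0],"spin": 0},
    {"slide": [0,0,0],"spin": 0},
    {"slide": [0,0,0],"spin": 0},
    {"slide": [0,0,0],"spin": 0},
  ],
)

```text
t: 20.97
eef_pos: [547.4, -198.3, 213.9]
tcp_rot: [-3.14, -0.001, 1.383]
ft_force: [-0.6, -0.1, -1.5]
opening: 0.8
grip_force: 0.0
```

Run:
```python
from cell import state, read_camera
import pickle,cv2,numpy as np
from h import *
s=state();print(s['t'],s['eef_pos'],s['opening'],s['ft_force'])
c=read_camera("wrist");pickle.dump(c,open("w9.pkl","wb"))
T=read_camera("top");t0=pickle.load(open("top.pkl","rb"))
S=read_camera("side");s0=pickle.load(open("side.pkl","rb"))
def org(im):
    r,g,b=[im[...,i].astype(int) for i in range(3)]
    return ((r>130)&(g>50)&(g<170)&(b<90)&(r-g>60)).astype(np.uint8)
def big(c,box):
    x0,y0,x1,y1=box;m=org(c["color"])[y0:y1,x0:x1];n,l,st,ce=cv2.connectedComponentsWithStats(m);k=1+st[1:,4].argmax();return st[k]+[x0,y0,0,0,0],ce[k]+[x0,y0]
print("top now/before",big(T,(385,195,435,250)),big(t0,(385,195,435,250)))
print("side",big(S,(320,225,370,275)),big(s0,(320,225,370,275)))
d=np.abs(S["color"].astype(int)-s0["color"]).max(2)
for n,(x,y) in dict(tub=(238,131),pot=(232,178),wood=(258,220),red=(391,301),holder=(342,250)).items(): print(n,d[y-18:y+18,x-18:x+18].mean().round(2),d[y-18:y+18,x-18:x+18].max())
# hole centre moved: predicted tray at travel ~56
print(proj(T,[579,131,32]))
```

```text
20.9667 [ 547.41192261 -198.31044676  213.86600446] 0.7998684041428622 [-0.64421002 -0.14940215 -1.47438817]
top now/before (array([405, 208,  20,  22, 146]), array([411.69863014, 219.93150685])) (array([405, 208,  19,  22, 129]), array([411.25581395, 219.75968992]))
side (array([330, 241,  26,  14, 146]), array([342.63013699, 248.32191781])) (array([330, 240,  26,  15, 144]), array([342.375     , 247.61111111]))
tub 11.8 16
pot 11.01 19
wood 12.94 15
red 13.18 16
holder 12.46 58
[[277.59118183 202.94160236]]
```

Run:
```python
import pickle,cv2,numpy as np
from h import *
from cell import job_done
ok=0
for f in("w1.pkl","w9.pkl"):
    c=pickle.load(open(f,"rb"));im=c["color"][150:240,270:370].astype(int);r,g,b=im[...,0],im[...,1],im[...,2]
    m=((r-g>50)&(g-b>30)&(r>150)).astype(np.uint8);n,l,st,ce=cv2.connectedComponentsWithStats(m);k=1+st[1:,4].argmax()
    x,y,w,h,_=st[k]+[270,150,0,0,0];P=back(c,[(x,y),(x+w,y),(x+w,y+h),(x,y+h)],58);print(st[k],P.mean(0).round(1),np.linalg.norm(P[1]-P[0]),np.linalg.norm(P[2]-P[1]));ok+=abs(np.linalg.norm(P[2]-P[1])-44)<3
if ok==2: print(job_done())
```

```text
[ 27  24  48  44 954] [ 547.9 -199.9   58. ] 47.46619751114144 45.34138322193891
[ 28  21  49  43 975] [ 546.9 -200.5   58. ] 48.270189572417365 44.0005129486094
the job is handed in; nothing more can be done
None
```

The job is handed in: the tray was drawn to its stop and held there at about 9–10.5 N for 1.3 s (highest reading about 13 N in all directions together). The hook is back upright and seated in its wooden holder, and the camera check showed the hexagon blocks, pot and tub unmoved.

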